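# Level the washed rubber feet in the drying tray

### The arm

A 6-joint arm with a two-finger parallel gripper is mounted at the origin on the work surface. World frame = base frame: x ahead of the robot, y to its left, z up, the work surface at z = 0. Lengths are in m, angles in degrees, forces in N, time in s.
With the tool pointing down it reaches from about 0.4 to 0.825 m from the base axis. Payload 7 kg.
Tool frame: the origin (TCP) lies at the very end of the fingers, on their centre line; the grasp point (between the pads) lies 19 mm behind it (r.hold_point_z is the distance from the TCP to the grasp point, in m); z points along the fingers, y is the line along which they close (so a half turn about z gives the same grasp; the last joint's range is limited). The gripper opens to 88 mm and grips with 3 to 60 N. Pads are 19 mm wide; open, the fingers measure 130 mm over their backs; the gripper's body (78 mm by 193 mm) begins 47 mm behind the grasp point.
Start: joints at [-56.03, 20.546, 0.682, 0, -70.136, -16.507], TCP at [0.203, -0.644, 0.227] pointing down, gripper open.
Joint ranges: [-176.03, 176.03], [-82.01, 121.73], [-58.28, 71.71], [-173.87, 95.51], [-174.79, -0.11], [-173.66, 173.66]. Speed limits (degrees/s): [136.94, 136.94, 172.46, 180, 180, 180].

### API

Orientations are given as [roll, pitch, yaw] about the fixed x, y, z axes, in that order (R = Rz(yaw) Ry(pitch) Rx(roll)).
In Python, from plant import telemetry, vision, workorder, r gives the robot as it stands.
- The arm moves only by the tool move_arm, never from a script. Its argument "plan" is a list of rows, each a list of 7 numbers: the opening, from -1 (shut) to 1 (fully open), so that 0 is half open, then the shift along the world's x, y, z in m, then the turn, a rotation vector about the world's x, y, z in degrees. In form: [[fingers, dx, dy, dz, ax, ay, az], ...]. A call has 1 to 20 rows; each row shifts and turns the commanded pose from where the row before left it; what a row does not reach is not made up. A row lasts 1/8 s, in which the tool goes at most 62.5 mm and 10.7 degrees, less where a joint would pass 70% of its speed; a pose out of reach is approached as far as the arm can. A call is refused whole if a number of a shift passes 0.0625 or a number of a turn 10.7, either way. A call with a gripper value outside its range is refused whole. The fingers move at their own pace and stop on an object; "force" is the grip in N (left out, the last holds). Time passes only in rows, so rows that do not move let the fingers close. It gives the time, the measured TCP pose, the force, the opening and the grip force at its end, in the units of the state.
- telemetry.get_state(): the state, without advancing time (a new reading comes with each control period).
- vision.capture(name): name is "side" or "top" or "wrist"; returns a dict with "img" (384x512x3 uint8, red, green, blue), "depth" (384x512 float32, m along the optical axis (not along the pixel's ray), 0 where there is no reading), "intrinsics" (3x3 intrinsics, pixels), "R" (3x3) and "t" (3): a world point X has camera coordinates R X + t. Camera axes: x right, y down, z forward; pixel columns grow to the right and rows downward; lengths in m; the calibration is good to about 2 mm. A picture is of the moment at which its call begins.
- workorder.close_job(): hands the job in; it is judged then, once.
The state is a dict: "time_s": time; "joints": joint angles; "qd": joint speeds; "joint_torque": joint torques, N m; "tcp_pos": TCP position; "eef_rot": TCP orientation; "contact_force": force on the tool from outside, world axes, zero at the start; "moment": the same for the moment, N m; "gripper_width": finger opening in m; "gripper_force": force on a finger pad.
Only numpy, scipy, OpenCV 4.12 (cv2) and the standard library are available. Lean on these libraries where they do the work, as an engineer would, in place of code of your own. Each camera call takes 0.05 s, during which the arm holds its last target. There are 200 camera calls.

### The job

The washed rubber feet must dry in one even layer, but two of them lie on top of the others at one end of the drying tray. Take the wooden hand rake with the steel tines and rake those two off the heap into the bare part of the tray, so that they lie flat on its floor; move them only with the rake, not with the gripper. Then stand the rake upright on the table beside the tray.

Things in the scene. Friction and masses are not known exactly. Their poses are not given: they have to be found in the camera images.
- tray: Fixed shallow aluminium tray, outside 120 (x) x 198 (y) x 30 mm high, walls and floor 4 mm. Origin: centre of its underside, on the table; z up. Six loose tan rubber feet, 34 mm cubes, unlisted, lie on its floor in one layer, three across by two along, packed against the +y end wall, from y = +25 to +95 mm; tops 38 mm above the table. The floor from y = +25 to -95 mm is bare.
- foot_a: One of the two feet on top: tan rubber cube, 34 mm a side, edges rounded, about 50 g, small steel ring in two faces. Origin: its centre, at the start 55 mm above the table (its top 72 mm), on the -x side of the heap in the tray's frame. Lying flat on the tray's floor, on any face, its centre is 21 mm above the table.
- foot_b: The other foot on top, the same as foot_a, on the +x side of the heap in the tray's frame.
- rake: 200 g hand rake standing on its tines left or right of the tray. Origin: its middle, level with the tine tips. Two rows (y = +-13 mm) of 40 mm steel tines 25 mm apart along x; wooden head 110 (x) x 36 (y) mm, 40 to 54 mm up; upright 24 x 24 mm wooden grip, faces along x and y, 54 to 130 mm up. Rakes along its y, either way. On the tray's other side stands a brush with the same grip but a solid black block below.
Things that resemble listed ones, but are neither listed nor needed, are in the scene too. Leave any green look-alike of the foot_a alone.

How it is judged:
By the outcome, as a careful person would: the job done as asked, in the order asked, and still so for the second after the job is handed in, with the robot touching nothing.
It also fails if it takes over 48 s, if anything falls off the work surface, if the arm or the gripper's body presses on something with over 40 N, if the wrist force passes 120 N, or if a joint passes its speed limit or range.

## Working session

There is one attempt and no reset: what is moved stays moved. The work goes in short steps, Python scripts to look and compute and a tool call to move; the robot and the scene stay as the last step left them, time stands still between calls to the robot, and variables do not carry over. Pictures are saved under pics/ and viewed, at most 10 in all, crops included, and the job is handed in when it is done.

Besides the shell and the picture viewer there is one more tool, called after "Call:" in YAML: its name, and indented under it one key for each argument. move_arm: Moves the arm, as the interface text tells. Its arguments: {"type":"object","properties":{"plan":{"type":"array"},"force":{"type":"number"}},"required":["plan"]}

```bash
mkdir -p pics; ls; cat > h.py <<'E'
import numpy as np,cv2
from plant import telemetry, vision, workorder, r
def cloud(c):
    K=c["intrinsics"];d=c["depth"];v,u=np.mgrid[:384,:512]
    P=np.stack([(u-K[0,2])/K[0,0]*d,(v-K[1,2])/K[1,1]*d,d],-1)
    return (P-c["t"])@c["R"]   # R^T(P-t)
def st():
    s=telemetry.get_state()
    for k in ("time_s","tcp_pos","eef_rot","contact_force","gripper_width","gripper_force","joints"): print(k,np.round(s[k],4))
E
python3 - <<'E'
from h import *
a=vision.capture("top");b=vision.capture("side")
for n,c in(("top",a),("side",b)):
    np.savez("/tmp/%s.npz"%n,**c); print(n,c["intrinsics"].tolist(),np.round(c["R"],3).tolist(),np.round(c["t"],3))
    cv2.imwrite("pics/%s0.png"%n,cv2.resize(c["img"][...,::-1],(800,600)))
st()
E
```

```text
pics
top [[400.42398682789684, 0.0, 253.98235587079878], [0.0, 400.42398682789684, 191.9284908326405], [0.0, 0.0, 1.0]] [[0.009, -1.0, -0.002], [-0.994, -0.009, -0.112], [0.112, 0.003, -0.994]] [-0.012  0.482  1.008]
side [[349.14493520690473, 0.0, 261.8315831561165], [0.0, 349.14493520690473, 191.45000553531543], [0.0, 0.0, 1.0]] [[0.996, -0.093, 0.002], [-0.058, -0.629, -0.775], [0.074, 0.771, -0.632]] [-0.469  0.066  0.777]
time_s 0.1
tcp_pos [ 0.2024 -0.6435  0.2257]
eef_rot [ 1.799159e+02 -1.010000e-02 -1.625417e+02]
contact_force [-0.3639  0.1677  0.1906]
gripper_width 0.0873
gripper_force 0.0
joints [-5.60295e+01  2.05875e+01  6.40100e-01 -1.51000e-02 -7.01361e+01
 -1.65070e+01]
```

View pics/top0.png

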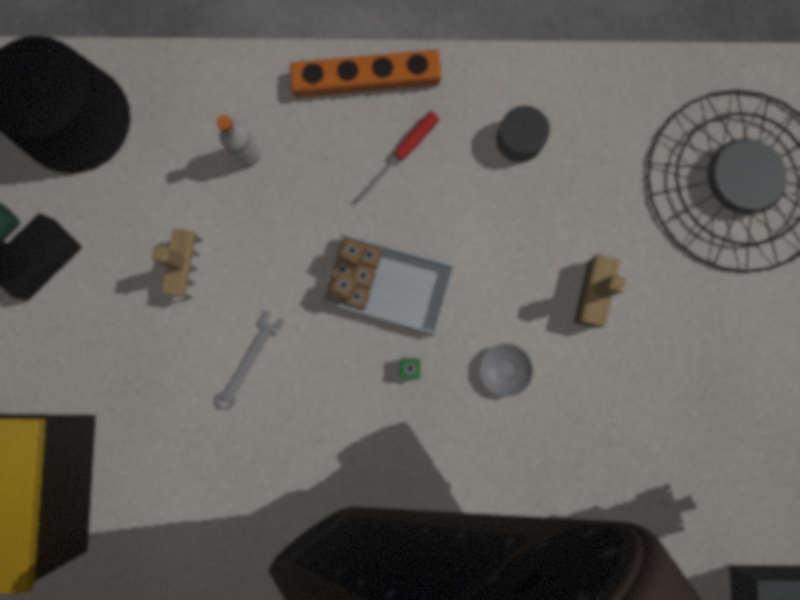

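View pics/side0.png

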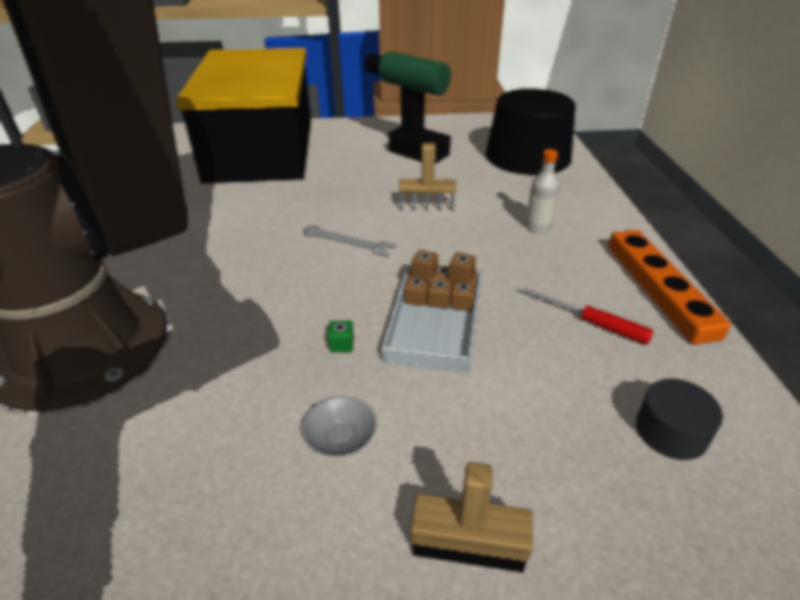

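The top view shows the rake at (177,262), with tines visible beside the head. The brush is at (600,290), with a black block under it in the side view. The tray is at (390,287) with the heap at its left (+y) end, and a green look-alike sits at (410,369). The side view confirms the tines at (428,200).

```bash
python3 - <<'E'
from h import *
for n in("top","side"):
    c=dict(np.load("/tmp/%s.npz"%n)); W=cloud(c); c["img"]
    hsv=cv2.cvtColor(c["img"],cv2.COLOR_RGB2HSV)
    s=1/1.5625
    if n=="top": regs=dict(rake=(140,215,215,310),heap=(325,230,390,312),tray=(310,225,465,345),brush=(570,240,640,340))
    else: regs=dict(rake=(390,135,465,215),heap=(400,245,485,312),tray=(375,260,490,375))
    for k,(u0,v0,u1,v1) in regs.items():
        sl=np.s_[int(v0*s):int(v1*s),int(u0*s):int(u1*s)]
        P=W[sl].reshape(-1,3); H=hsv[sl].reshape(-1,3); ok=c["depth"][sl].ravel()>0
        for zl,zh in {"rake":[(.11,.14),(.045,.065)],"brush":[(.11,.14),(.045,.065)],"heap":[(.064,.08),(.03,.045)],"tray":[(.02,.034),(.000,.01)]}[k]:
            m=ok&(P[:,2]>zl)&(P[:,2]<zh)
            if k in("rake","brush","heap"): m&=(H[:,1]>60)
            else: m&=(H[:,1]<60)
            Q=P[m]
            if len(Q)<5: print(n,k,zl,len(Q));continue
            box=cv2.minAreaRect(Q[:,:2].astype(np.float32)*1000)
            print(n,k,zl,len(Q),"mean",Q.mean(0).round(4),"z med",np.median(Q[:,2]).round(4),"box",np.round(box[0],1),np.round(box[1],1),round(box[2],1))
    # feet on top, clusters
    m=((W[...,2]>.062)&(W[...,2]<.082)&(hsv[...,1]>60)&(c["depth"]>0)).astype(np.uint8)
    N,L,S,C=cv2.connectedComponentsWithStats(m)
    for i in range(1,N):
        if S[i,4]>40: 
            Q=W[L==i]; b=cv2.minAreaRect(Q[:,:2].astype(np.float32)*1000);print(n,"cc",S[i],C[i].round(1)/s,Q.mean(0).round(4),np.round(b[0]),np.round(b[1]),b[2])
c=dict(np.load("/tmp/top.npz"));s=c["img"]
a=cv2.resize(s[140:225,85:165],None,fx=5,fy=5,interpolation=2);b=cv2.resize(s[140:225,200:300],None,fx=4.0,fy=5,interpolation=2)
cv2.imwrite("pics/crop.png",np.hstack([a,b])[...,::-1])
E
```

```text
top rake 0.11 116 mean [0.5381 0.3469 0.1263] z med 0.1287 box [539.3 349.1] [21.4 23.6] 81.5
top rake 0.045 500 mean [0.5362 0.3478 0.0538] z med 0.054 box [538.4 350.4] [ 36.1 107.2] 83.2
top heap 0.064 273 mean [0.5293 0.0727 0.0713] z med 0.0713 box [529.3  72. ] [38.6 93.4] 76.7
top heap 0.03 436 mean [0.5197 0.0604 0.0376] z med 0.0376 box [526.3  66.1] [ 65.7 104. ] 74.8
top tray 0.02 423 mean [0.5123 0.0057 0.0289] z med 0.0292 box [512.    9.8] [198.  120.4] 74.6
top tray 0.0 3912 mean [ 0.5084 -0.0037  0.0028] z med 0.0025 box [514.3  11.6] [201.7 263.5] 0.5
top brush 0.11 124 mean [ 0.4992 -0.332   0.1267] z med 0.129 box [ 500.2 -334.2] [24.  23.5] 75.9
top brush 0.045 581 mean [ 0.4966 -0.3307  0.0536] z med 0.0537 box [ 499.5 -333.9] [ 40.6 111.9] 75.9
top cc [217 153  17  16 136] [351.09375 250.     ] [0.5572 0.0661 0.0713] [558.  66.] [33. 33.] 61.36854553222656
top cc [211 174  18  17 141] [342.65625 283.90625] [0.5023 0.0786 0.0711] [503.  79.] [34. 34.] 62.81556701660156
top cc [ 39 305   8  57 170] [ 65.9375  522.65625] [0.1319 0.4928 0.0727] [137. 493.] [127.   5
[... 835 characters left out ...]
00430297852
side cc [243  29  77   6 315] [440.15625  49.375  ] [0.68   1.1873 0.0726] [ 677. 1190.] [ 24. 371.] 85.44379425048828
side cc [269 109   9   8  50] [427.1875 175.9375] [0.5373 0.3372 0.0715] [536. 337.] [ 8. 24.] 86.4906997680664
side cc [263 160  17  12 139] [423.75  259.375] [0.5    0.0683 0.0693] [502.  74.] [35. 33.] 60.1864013671875
side cc [287 161  18  13 139] [461.5625 261.875 ] [0.5558 0.0566 0.0695] [556.  61.] [34. 34.] 64.2895278930664
side cc [  0 181  82  49 780] [ 69.375  329.6875] [ 0.0322 -0.0481  0.0718] [ 28. -34.] [156.  75.] 34.28972244262695
side cc [294 327  17  11 125] [471.5625 519.6875] [ 0.4959 -0.35    0.072 ] [ 496. -349.] [ 7. 24.] 67.21583557128906
```

View pics/crop.png

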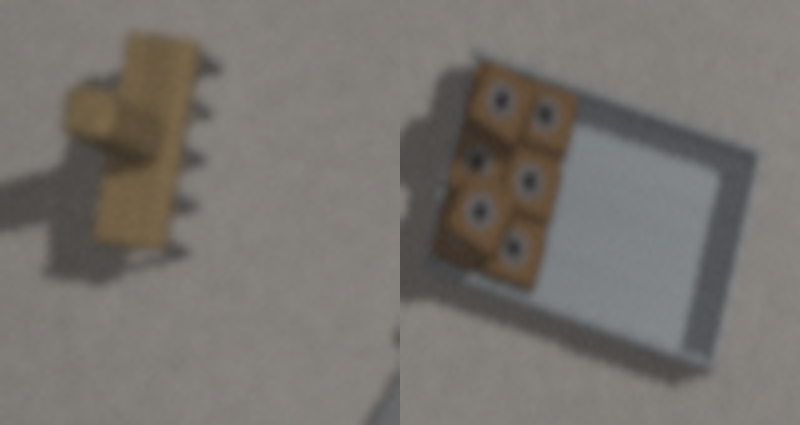

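The crop shows the rake with five tine tips on its right side and the bare wooden grip. In the tray, the two raised feet sit at crop (500,100) and (480,212). Look-alikes are the brush (600,290) for the rake, and the green cube (410,369) for the feet. I choose the tined tool at (177,262). Next I'll check tall obstacles near it while moving above.

```bash
python3 - <<'E'
from h import *
for n in("top","side"):
    c=dict(np.load("/tmp/%s.npz"%n)); W=cloud(c)
    for zl in(.09,.135):
        m=((W[...,2]>zl)&(c["depth"]>0)&(W[...,0]>.25)&(W[...,0]<.9)&(abs(W[...,1])<.75)).astype(np.uint8)
        N,L,S,C=cv2.connectedComponentsWithStats(m)
        for i in range(1,N):
            if S[i,4]>15: Q=W[L==i]; print(n,zl,S[i,4],Q.min(0).round(3),Q.max(0).round(3))
E
```

```text
top 0.09 3936 [0.711 0.472 0.09 ] [0.886 0.615 0.146]
top 0.09 329 [0.715 0.235 0.091] [0.763 0.278 0.153]
top 0.09 331 [0.518 0.54  0.09 ] [0.607 0.609 0.203]
top 0.09 167 [0.527 0.337 0.09 ] [0.551 0.363 0.133]
top 0.09 166 [ 0.487 -0.346  0.09 ] [ 0.514 -0.322  0.133]
top 0.09 933 [0.25  0.486 0.09 ] [0.296 0.561 0.184]
top 0.09 7538 [ 0.25  -0.143  0.516] [ 0.298 -0.043  0.811]
top 0.135 2135 [0.727 0.489 0.135] [0.874 0.612 0.146]
top 0.135 94 [0.727 0.246 0.136] [0.749 0.268 0.153]
top 0.135 201 [0.547 0.54  0.154] [0.607 0.575 0.203]
top 0.135 708 [0.25  0.486 0.135] [0.296 0.548 0.184]
top 0.135 7538 [ 0.25  -0.143  0.516] [ 0.298 -0.043  0.811]
side 0.09 1306 [0.433 0.535 0.09 ] [0.61  0.695 0.213]
side 0.09 855 [0.25  0.478 0.09 ] [0.294 0.749 0.181]
side 0.09 1311 [0.71  0.467 0.09 ] [0.879 0.641 0.141]
side 0.09 123 [0.526 0.332 0.09 ] [0.548 0.351 0.13 ]
side 0.09 265 [0.714 0.23  0.09 ] [0.755 0.262 0.151]
side 0.09 531 [ 0.485 -0.353  0.091] [ 0.511 -0.328  0.132]
side 0.135 1097 [0.433 0.535 0.135] [0.61  0.695 0.213]
side 0.135 584 [0.25  0.478 0.135] [0.294 0.748 0.181]
side 0.135 393 [0.73  0.493 0.135] [0.862 0.617 0.141]
side 0.135 64 [0.725 0.241 0.136] [0.746 0.261 0.151]
```

Call:
move_arm:
  plan:
    - [1,0.04,0.048,0,0,0,0]
    - [1,0.04,0.048,0,0,0,0]
    - [1,0.04,0.048,0,0,0,0]
    - [1,0.04,0.05,0,0,0,0]
    - [1,0.04,0.05,0,0,0,0]
    - [1,0.04,0.05,0,0,0,0]
    - [1,0.03,0.055,0,0,0,0]
    - [1,0.02,0.06,0,0,0,0]
    - [1,0.01,0.06,0,0,0,0]
    - [1,0,0.06,0,0,0,0]
    - [1,0,0.06,0,0,0,0]
    - [1,0,0.055,0,0,0,0]

```text
time_s: 1.6
tcp_pos: [0.4989, -0.0023, 0.2265]
eef_rot: [180.0, -0.0, -162.5]
contact_force: [0.8, -0.3, 0.1]
gripper_width: 0.0876
gripper_force: 0.0
```

```bash
python3 - <<'E'
from h import *
c=vision.capture("wrist"); np.savez("/tmp/w0.npz",**c); print(c["R"].round(3).tolist(),c["t"].round(3),c["intrinsics"][0])
cv2.imwrite("pics/w0.png",c["img"][...,::-1])
E
```

```text
[[-0.301, 0.954, -0.0], [0.912, 0.288, 0.292], [0.278, 0.087, -0.956]] [ 0.153 -0.49   0.252] [334.72481029   0.         246.0193472 ]
```

Call:
move_arm:
  plan:
    - [1,0.005,0.058,0,0,0,-4]
    - [1,0.007,0.058,0,0,0,-4]
    - [1,0.007,0.058,0,0,0,-4]
    - [1,0.007,0.058,0,0,0,-4]
    - [1,0.007,0.058,0,0,0,-4]
    - [1,0.006,0.055,0,0,0,-4]
    - [1,0,0,0,0,0,0]

```text
time_s: 2.52
tcp_pos: [0.5381, 0.3439, 0.2248]
eef_rot: [-179.9, -0.1, 173.6]
contact_force: [-0.5, -1.4, -0.8]
gripper_width: 0.0874
gripper_force: 0.0
```

```bash
python3 - <<'E'
from h import *
st()
c=vision.capture("wrist"); np.savez("/tmp/w1.npz",**c)
cv2.imwrite("pics/w1.png",c["img"][...,::-1])
for f,bands in(("w0",[(.064,.08),(.033,.045),(.022,.033)]),("w1",[(.11,.14),(.045,.065)])):
    c=dict(np.load("/tmp/%s.npz"%f));W=cloud(c);hsv=cv2.cvtColor(c["img"],cv2.COLOR_RGB2HSV)
    for lo,hi in bands:
        m=((W[...,2]>lo)&(W[...,2]<hi)&(c["depth"]>0)&(c["depth"]>.1)).astype(np.uint8)
        N,L,S,C=cv2.connectedComponentsWithStats(m)
        for i in range(1,N):
            if S[i,4]>300:
                Q=W[L==i]; b=cv2.minAreaRect(Q[:,:2].astype(np.float32)*1000);print(f,lo,S[i],C[i].round(0),"z",np.median(Q[:,2]).round(4),np.round(b[0],1),np.round(b[1],1),round(b[2],1))
E
```

```text
time_s 2.525
tcp_pos [0.5381 0.3439 0.2248]
eef_rot [-1.799196e+02 -7.000000e-02  1.735830e+02]
contact_force [-0.5195 -1.3906 -0.8177]
gripper_width 0.0874
gripper_force 0.0
joints [ 5.005240e+01  1.727680e+01 -4.282100e+00 -1.500000e-02 -6.854680e+01
 -1.464638e+02]
w0 0.064 [ 298  176   46   45 1153] [320. 198.] z 0.0713 [500.4  75.3] [34.1 33.9] 62.2
w0 0.064 [ 269  223   44   42 1047] [290. 244.] z 0.0713 [556.4  63.2] [34.2 33.8] 61.6
w0 0.033 [238   9  41  45 861] [258.  32.] z 0.0337 [370.1 -31.7] [32.2 32.6] 88.0
w0 0.033 [ 246  152  104   90 3174] [292. 198.] z 0.0374 [525.2  63.9] [ 68.6 105.2] 74.7
w0 0.022 [237   9  43  48 319] [261.  36.] z 0.0322 [370.  -31.6] [34.1 34.5] 87.7
w0 0.022 [ 147   78  209  171 1968] [228. 157.] z 0.029 [510.    6.3] [198.  120.5] 74.5
w0 0.022 [151 326  41  21 344] [173. 339.] z 0.0238 [751.9 -25.6] [16.7 56.7] 47.9
w1 0.11 [238 173  31  33 952] [253. 189.] z 0.1289 [537.3 348.5] [23.9 23.3] 83.1
w1 0.045 [ 428   90   84  130 5469] [479. 165.] z 0.0492 [554.7 593.2] [ 75.1 113.5] 47.5
w1 0.045 [ 234  115   37  106 2530] [251. 158.] z 0.0533 [538.2 348.4] [ 36.1 110. ] 83.2
w1 0.045 [171 319  42  28 465] [194. 328.] z 0.0551 [723.5 258.9] [48.2 22.1] 73.1
```

View pics/w1.png

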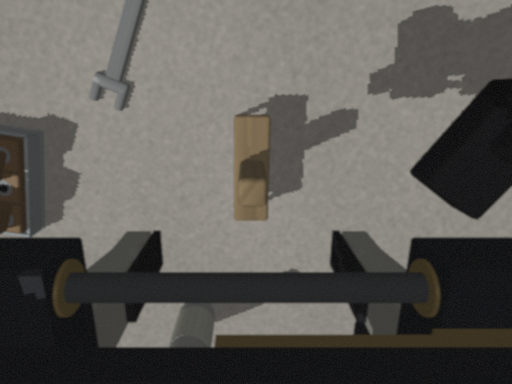

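View pics/w0.png

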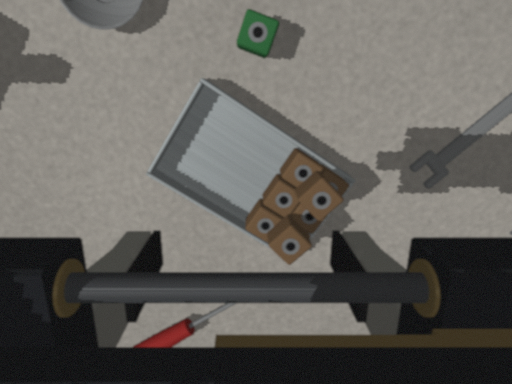

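The wrist view shows the rake head at (251,165) between the open fingers, with the drill base at right. The earlier view shows the tray with the raised feet at (320,198) and (290,244). Rake is at (538, 348) with yaw -6.8°, its heights matching the description. Now I'll descend and grip.

Call:
move_arm:
  plan:
    - [1,0,0.004,-0.05,0,0,0]
    - [1,0,0,-0.05,0,0,0]
    - [1,0,0,-0.03,0,0,-0.4]
    - [1,0,0,-0.019,0,0,0]
    - [1,0,0,0,0,0,0]
    - [-1,0,0,0,0,0,0]
    - [-1,0,0,0,0,0,0]
    - [-1,0,0,0,0,0,0]
    - [-1,0,0,0,0,0,0]
    - [-1,0,0,0,0,0,0]
    - [-1,0,0,0,0,0,0]
  force: 45

```text
time_s: 3.95
tcp_pos: [0.5383, 0.3447, 0.0776]
eef_rot: [-180.0, -0.0, 173.1]
contact_force: [0.4, 0.6, -0.1]
gripper_width: 0.0332
gripper_force: 0.0
```

Call:
move_arm:
  plan:
    - [-1,0,0,0,0,0,0]
    - [-1,0,0,0,0,0,0]
    - [-1,0,0,0,0,0,0]
    - [-1,0,0,0,0,0,0]

```text
time_s: 4.45
tcp_pos: [0.5384, 0.3448, 0.0776]
eef_rot: [180.0, 0.0, 173.1]
contact_force: [-0.4, 1.5, 0.4]
gripper_width: 0.0239
gripper_force: 45.0
```

Call:
move_arm:
  plan:
    - [-1,0,0,0.03,0,0,0]
    - [-1,0,0,0.05,0,0,0]
    - [-1,0,-0.02,0.032,0,0,0]
    - [-1,0,-0.05,0,0,0,-2.2]
    - [-1,0.001,-0.05,0,0,0,-2.2]
    - [-1,0,-0.05,0,0,0,-2.2]
    - [-1,0.001,-0.045,0,0,0,-2]
    - [-1,0,0,0,0,0,0]
    - [-1,0,0,0,0,0,0]

```text
time_s: 5.58
tcp_pos: [0.5402, 0.1296, 0.1894]
eef_rot: [-180.0, -0.0, 164.4]
contact_force: [-0.3, 0.6, -1.8]
gripper_width: 0.0239
gripper_force: 45.0
```

```bash
python3 - <<'E'
from h import *
st()
ims=[]
for n in("wrist","side","top"):
    c=vision.capture(n); np.savez("/tmp/%s2.npz"%n,**c);W=cloud(c);ims.append(c["img"])
    for k,lo,hi in(("heap",.064,.08),("tray",.022,.033),("rakehead",.135,.185)):
        m=((W[...,2]>lo)&(W[...,2]<hi)&(c["depth"]>.1)&(W[...,0]>.4)&(W[...,0]<.65)&(W[...,1]>-.12)&(W[...,1]<.2)).astype(np.uint8)
        N,L,S,C=cv2.connectedComponentsWithStats(m)
        for i in range(1,N):
            if S[i,4]>60:
                Q=W[L==i]; b=cv2.minAreaRect(Q[:,:2].astype(np.float32)*1000);print(n,k,S[i],"z",np.median(Q[:,2]).round(4),np.round(b[0],1),np.round(b[1],1),round(b[2],1))
cv2.imwrite("pics/g2.png",np.hstack([ims[0][:300,50:400],cv2.resize(ims[1][80:280,180:360],None,fx=1.5,fy=1.5)])[...,::-1])
E
```

```text
time_s 5.575
tcp_pos [0.5402 0.1296 0.1894]
eef_rot [-1.799972e+02 -1.820000e-02  1.644307e+02]
contact_force [-0.3059  0.6465 -1.7853]
gripper_width 0.0239
gripper_force 44.9984
joints [ 3.367580e+01  1.097460e+01 -1.762560e+01 -1.370000e-02 -6.141380e+01
 -1.392386e+02]
wrist heap [ 152  134   45   47 1624] z 0.0713 [500.8  75.7] [34.2 34.2] 62.3
wrist heap [ 160  199   44   38 1285] z 0.0714 [556.5  63.9] [34.1 33.6] 62.2
wrist tray [   5  115  214  119 2896] z 0.0288 [510.    6.3] [198.4 119.9] 74.5
wrist rakehead [ 214  132   65   99 5778] z 0.1652 [513.4 136.3] [36.1 56.5] 74.6
side heap [263 160  17  12 144] z 0.0712 [501.2  74.6] [37.2 32.7] 61.7
side heap [287 161  18  13 151] z 0.0708 [556.9  61.1] [35.1 33.4] 62.4
side tray [244 169  64  63 607] z 0.0285 [509.5   3.8] [198.7 120. ] 74.6
side rakehead [262 111  48  23 653] z 0.1641 [539.5 128.2] [ 38.8 109.2] 73.8
top heap [211 177  17  14 143] z 0.0715 [502.8  78.6] [33.8 33.6] 63.2
top tray [205 153  86  61 349] z 0.0295 [512.2   9.6] [197.7 120.6] 74.6
top rakehead [178 165  20  20 223] z 0.1653 [505.6 143. ] [36.9 35.7] 74.0
```

View pics/g2.png

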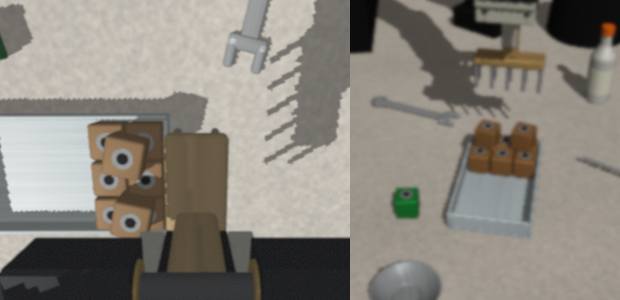

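The grip is straight and square to the tray: rake at (200,190) in the left crop, and tines hanging free at (510,75) in the right. The side camera agrees with the TCP to 1.5 mm. Now I'll lower behind the feet and rake.

Call:
move_arm:
  plan:
    - [-1,-0.001,-0.018,0,0,0,0]
    - [-1,0,0,0,0,0,0]
    - [-1,0,0,-0.03,0,0,0]
    - [-1,0,0,-0.025,0,0,0]
    - [-1,0,0,-0.012,0,0,0]
    - [-1,0,0,0,0,0,0]
    - [-1,-0.0027,-0.0096,0,0,0,0]
    - [-1,-0.0027,-0.0096,0,0,0,0]
    - [-1,-0.0032,-0.0116,0,0,0,0]
    - [-1,-0.0032,-0.0116,0,0,0,0]
    - [-1,-0.004,-0.0145,0,0,0,0]
    - [-1,-0.004,-0.0145,0,0,0,0]

```text
time_s: 7.22
tcp_pos: [0.519, 0.0391, 0.1226]
eef_rot: [-180.0, -0.0, 164.5]
contact_force: [-0.0, -0.2, -1.3]
gripper_width: 0.0237
gripper_force: 45.0
```

```bash
cat > look.py <<'E'
from h import *
import sys
st()
o=np.array([510,5.7]);ex=np.array([.9636,-.2672]);ey=np.array([.2672,.9636])
s=telemetry.get_state();d=np.array(s["tcp_pos"][:2])*1000-o;print("tcp in tray",(d@ex).round(1),(d@ey).round(1),"tip z",round(s["tcp_pos"][2]-.0776,4))
ims=[]
for n in("side","top"):
    c=vision.capture(n);W=cloud(c);hsv=cv2.cvtColor(c["img"],cv2.COLOR_RGB2HSV);ims.append(c["img"])
    off=np.array([510,4.5] if n=="side" else [512,9.7])
    for lo,hi in((.044,.085),(.032,.0435)):
        m=((W[...,2]>lo)&(W[...,2]<hi)&(c["depth"]>.1)&(hsv[...,1]>60)&(hsv[...,0]<30)&(W[...,0]>.42)&(W[...,0]<.62)&(W[...,1]>-.12)&(W[...,1]<.13)).astype(np.uint8)
        N,L,S,C=cv2.connectedComponentsWithStats(m)
        for i in range(1,N):
            if S[i,4]>30:
                Q=W[L==i]; T=np.stack([(Q[:,:2]*1000-off)@ex,(Q[:,:2]*1000-off)@ey],1).astype(np.float32);b=cv2.minAreaRect(T)
                print(n,lo,S[i,4],"z",np.median(Q[:,2]).round(4),"tray",np.round(b[0],1),np.round(b[1],1),round(b[2],1))
a=cv2.resize(ims[0][100:250,200:340],(420,450));b=cv2.resize(ims[1][130:230,185:305],(375,450)) if len(ims)>1 else a
cv2.imwrite(sys.argv[1],np.hstack([a,b])[...,::-1])
E
python3 look.py pics/l1.png
```

```text
time_s 7.225
tcp_pos [0.519  0.0391 0.1226]
eef_rot [-1.799820e+02 -1.340000e-02  1.644556e+02]
contact_force [-0.0388 -0.1841 -1.3422]
gripper_width 0.0237
gripper_force 44.9986
joints [ 2.592880e+01  1.154540e+01 -2.679860e+01  5.900000e-03 -5.167790e+01
 -1.314768e+02]
tcp in tray -0.2 34.6 tip z 0.045
side 0.044 57 z 0.0464 tray [-34.8 -14.8] [32.5 15.2] 89.6
side 0.044 138 z 0.0462 tray [ 33.2 -12.7] [32.9 33.9] 1.2
side 0.032 35 z 0.0368 tray [-44.7  71.9] [12.4 23.7] 10.1
side 0.032 402 z 0.0373 tray [-10.4  26.3] [ 82.3 113.2] 3.6
side 0.032 33 z 0.0369 tray [35.1 65.7] [12.4 16.7] 88.4
side 0.032 53 z 0.0391 tray [ 33.  -28.2] [33.2  4.5] 0.4
top 0.032 98 z 0.0378 tray [-37.   75.2] [32.3 29.6] 1.1
top 0.032 104 z 0.0406 tray [-36.6 -28.3] [32.9 30.7] 15.5
```

View pics/l1.png

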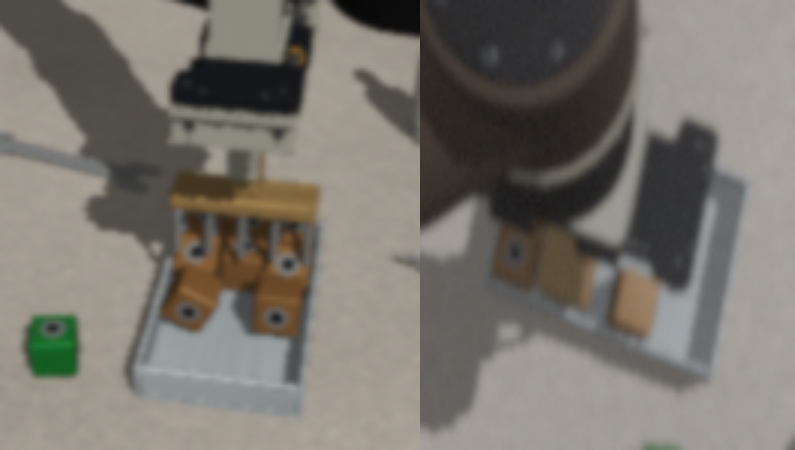

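The left panel shows both feet pushed off the front at (188,305) and (277,303), still tilted. The lower layer is in place behind the tines. I'll let them settle and measure again.

Call:
move_arm:
  plan:
    - [-1,0,0,0,0,0,0]
    - [-1,0,0,0,0,0,0]

```text
time_s: 7.58
tcp_pos: [0.5197, 0.0405, 0.1225]
eef_rot: [-180.0, -0.0, 164.5]
contact_force: [0.1, 0.1, -2.3]
gripper_width: 0.0237
gripper_force: 45.0
```

```bash
python3 look.py pics/l2.png; cat >prof.py <<'E'
from h import *
ex=np.array([.9636,-.2672]);ey=np.array([.2672,.9636])
c=vision.capture("side");W=cloud(c);hsv=cv2.cvtColor(c["img"],cv2.COLOR_RGB2HSV)
D=W[...,:2]*1000-[510,4.5];X=D@ex;Y=D@ey;Z=W[...,2]*1000
ok=(hsv[...,1]>60)&(hsv[...,0]<30)&(c["depth"]>.1)&(Z<82)&(Z>6)
for x0 in(-45,-36,-27,-18,0,18,27,36,45):
    m=ok&(abs(X-x0)<4);o=np.argsort(Y[m]);print(x0,[(int(y//1),int(np.median(Z[m][abs(Y[m]-y)<3]))) for y in range(-90,92,7) if (abs(Y[m]-y)<3).any()])
E
python3 prof.py
```

```text
time_s 7.575
tcp_pos [0.5197 0.0405 0.1225]
eef_rot [-1.799959e+02 -3.800000e-03  1.644729e+02]
contact_force [ 0.1412  0.1077 -2.2917]
gripper_width 0.0237
gripper_force 44.9983
joints [ 2.604300e+01  1.161080e+01 -2.672920e+01  7.000000e-04 -5.166560e+01
 -1.315706e+02]
tcp in tray 0.0 36.1 tip z 0.0449
side 0.032 35 z 0.037 tray [-45.   73.2] [12.2 25.6] 10.1
side 0.032 349 z 0.037 tray [ 0.2 49.4] [ 71.8 104.3] 89.8
side 0.032 158 z 0.0371 tray [-38.4 -20.2] [33.4 34.3] 1.1
side 0.032 170 z 0.0371 tray [ 33.1 -15.7] [35.3 33.6] 89.9
top 0.032 109 z 0.0374 tray [-33.1  75.4] [29.6 39.2] 89.7
top 0.032 31 z 0.0369 tray [-36.9  17.2] [27.6  6.5] 2.8
top 0.032 138 z 0.0379 tray [-39.9 -21.5] [30.  30.5] 1.7
-45 [(-41, 16), (-34, 28), (-27, 37), (-20, 38), (-13, 37), (-6, 37), (15, 33), (22, 36), (29, 40), (36, 44), (43, 46), (64, 35), (71, 37), (78, 37), (85, 37)]
-36 [(-41, 15), (-34, 33), (-27, 37), (-20, 38), (-13, 36), (-6, 37), (15, 34), (22, 29), (36, 45), (43, 46), (57, 37), (64, 36), (71, 36)]
-27 [(-34, 26), (-27, 37), (-20, 37), (-13, 37), (-6, 37), (15, 31), (22, 38), (36, 45), (43, 46), (64, 34), (71, 37), (78, 38), (85, 36)]
-18 [(-27, 27), (-13, 31), (15, 34), (22, 24), (29, 26), (36, 38), (43, 37), (50, 35), (57, 35), (64, 31), (71, 36), (78, 31), (85, 36)]
0 [(22, 46), (29, 22), (36, 37), (71, 35), (85, 37)]
18 [(-34, 27), (-27, 35), (-20, 36), (-13, 36), (-6, 38), (15, 31), (22, 36), (29, 24), (36, 36), (43, 35), (50, 26), (57, 35), (64, 34), (71, 31), (78, 36), (85, 37)]
27 [(-34, 25), (-27, 36), (-20, 37), (-13, 37), (-6, 36), (1, 36), (15, 34), (22, 38), (29, 38), (36, 45), (43, 46), (64, 35), (71, 37), (85, 36)]
36 [(-34, 32), (-27, 37), (-20, 39), (-13, 38), (-6, 38), (1, 35), (15, 32), (22, 37), (36, 45), (43, 46), (64, 36), (71, 37), (78, 38)]
45 [(-34, 24), (-27, 36), (-20, 37), (-13, 38), (-6, 37), (1, 36), (15, 32), (22, 37), (36, 43), (43, 46), (64, 35), (71, 37)]
```

Both feet now lie flat, with tops at 37–38 mm over their whole faces, and clear of the layer. I'll lift off, then check the set-down spot.

Call:
move_arm:
  plan:
    - [-1,0,0,0.03,0,0,0]
    - [-1,0,0,0.03,0,0,0]
    - [-1,0.009,0.03,0,0,0,0]
    - [-1,0.009,0.03,0,0,0,0]
    - [-1,0.009,0.03,0,0,0,0]
    - [-1,0.009,0.03,0,0,0,0]
    - [-1,0.009,0.03,0,0,0,0]
    - [-1,0,0,0,0,0,0]
    - [-1,0,0,0,0,0,0]

```text
time_s: 8.85
tcp_pos: [0.5643, 0.1905, 0.1821]
eef_rot: [-180.0, -0.0, 164.5]
contact_force: [-0.2, 0.1, -2.5]
gripper_width: 0.0243
gripper_force: 45.0
```

```bash
python3 - <<'E'
from h import *
st()
for f in("top","side"):
    c=dict(np.load("/tmp/%s.npz"%f));W=cloud(c)
    m=(abs(W[...,0]-.565)<.075)&(abs(W[...,1]-.19)<.05)&(c["depth"]>0);print(f,m.sum(),W[m][:,2].min().round(4),W[m][:,2].max().round(4))
    b=(abs(c["img"].astype(int)-np.median(c["img"][m],0)).sum(-1)>60)&m;print("odd px",b.sum(),W[b][:,:2].mean(0) if b.any() else "")
c=vision.capture("side");W=cloud(c);m=(W[...,2]>.135)&(W[...,2]<.165)&(abs(W[...,0]-.565)<.1)&(abs(W[...,1]-.19)<.1)&(c["depth"]>0)
Q=W[m];print(Q[:,2].max(),[np.median(Q[abs(Q[:,0]-x)<.01][:,2]).round(4) for x in(.52,.54,.58,.6)])
E
python3 prof.py
```

```text
time_s 8.85
tcp_pos [0.5643 0.1905 0.1821]
eef_rot [-1.799533e+02 -4.080000e-02  1.644948e+02]
contact_force [-0.2248  0.0743 -2.4887]
gripper_width 0.0243
gripper_force 44.9983
joints [ 3.74372e+01  1.50300e+01 -1.32525e+01 -5.00000e-03 -6.17793e+01
 -1.42940e+02]
top 2047 -0.0063 0.0067
odd px 31 [0.51222608 0.14440857]
side 767 -0.0034 0.0024
odd px 42 [0.55178597 0.17140289]
0.16474166132943918 [np.float64(0.1568), np.float64(0.1568), np.float64(0.1567), np.float64(0.1568)]
-45 [(-41, 21), (-34, 29), (-27, 38), (-20, 37), (-13, 37), (-6, 36), (29, 24), (36, 37), (43, 37), (50, 37), (57, 37), (64, 36), (71, 37), (78, 37), (85, 38)]
-36 [(-34, 33), (-27, 37), (-20, 38), (-13, 35), (-6, 37), (29, 26), (36, 37), (57, 36), (64, 36), (71, 37), (85, 37)]
-27 [(-41, 16), (-34, 25), (-27, 38), (-20, 37), (-13, 36), (-6, 37), (1, 35), (29, 24), (36, 37), (43, 38), (50, 36), (57, 36), (64, 36), (71, 37), (78, 36), (85, 37)]
-18 [(-27, 21), (-13, 31), (29, 22), (36, 37), (43, 32), (50, 36), (57, 37), (64, 31), (71, 36), (78, 33), (85, 35)]
0 [(22, 36), (29, 22), (36, 37), (50, 38), (57, 37), (64, 36), (71, 37), (85, 38)]
18 [(-34, 23), (-27, 34), (-20, 36), (-13, 36), (-6, 36), (1, 36), (29, 23), (36, 36), (43, 34), (50, 27), (57, 36), (64, 34), (71, 35), (78, 36), (85, 35)]
27 [(-34, 28), (-27, 38), (-20, 37), (-13, 37), (-6, 37), (1, 37), (29, 29), (36, 38), (43, 37), (50, 37), (57, 38), (64, 36), (71, 37), (78, 37), (85, 37)]
36 [(-34, 28), (-27, 37), (-20, 37), (-13, 37), (-6, 37), (1, 38), (29, 29), (36, 37), (50, 37), (57, 37), (64, 36), (71, 37), (85, 39)]
45 [(-34, 20), (-27, 36), (-20, 37), (-13, 36), (-6, 37), (1, 35), (29, 27), (36, 37), (43, 37), (50, 37), (57, 37), (64, 37), (71, 38), (78, 37), (85, 37)]
```

The layer is undisturbed, the set-down spot is clear and the rake is level. I'll lower it gently.

Call:
move_arm:
  plan:
    - [-1,0,0,-0.05,0,0,0]
    - [-1,0,0,-0.035,0,0,0]
    - [-1,0,0,-0.012,0,0,0]
    - [-1,0,0,-0.005,0,0,0]
    - [-1,0,0,-0.002,0,0,0]
    - [-1,0,0,0,0,0,0]
    - [-1,0,0,0,0,0,0]

```text
time_s: 9.82
tcp_pos: [0.565, 0.1906, 0.0795]
eef_rot: [179.9, 0.1, 164.5]
contact_force: [0.8, -0.3, -1.8]
gripper_width: 0.0244
gripper_force: 45.0
```

Call:
move_arm:
  plan:
    - [-1,0,0,-0.001,0,0,0]
    - [-1,0,0,-0.001,0,0,0]
    - [-1,0,0,0,0,0,0]
    - [-1,0,0,0,0,0,0]

```text
time_s: 10.32
tcp_pos: [0.5648, 0.1904, 0.0776]
eef_rot: [180.0, 0.0, 164.5]
contact_force: [-2.2, 0.4, 5.6]
gripper_width: 0.0239
gripper_force: 45.0
```

Call:
move_arm:
  plan:
    - [-0.3,0,0,0,0,0,0]
    - [0,0,0,0,0,0,0]
    - [0.6,0,0,0,0,0,0]
    - [0.6,0,0,0,0,0,0]
    - [0.6,0,0,0,0,0,0]
    - [0.6,0,0,0,0,0,0]
    - [0.6,0,0,0,0,0,0]
    - [0.6,0,0,0.02,0,0,0]
    - [0.6,0,0,0.05,0,0,0]
    - [0.6,0,0,0.06,0,0,0]
    - [0.6,0,0,0.06,0,0,0]
    - [0.6,-0.04,0.02,0.02,0,0,0]
    - [0.6,0,0,0,0,0,0]
    - [0.6,0,0,0,0,0,0]

```text
time_s: 12.08
tcp_pos: [0.5244, 0.2103, 0.2864]
eef_rot: [180.0, -0.0, 164.5]
contact_force: [0.0, -0.4, -0.2]
gripper_width: 0.07
gripper_force: 0.0
```

```bash
python3 look.py pics/l3.png; python3 - <<'E'
from h import *
c=vision.capture("side");W=cloud(c)
for lo,hi in((.115,.14),(.05,.06)):
    m=(W[...,2]>lo)&(W[...,2]<hi)&(abs(W[...,0]-.565)<.08)&(abs(W[...,1]-.19)<.06)&(c["depth"]>0);b=cv2.minAreaRect(W[m][:,:2].astype(np.float32)*1000);print(np.round(b[0]),np.round(b[1]),b[2],np.percentile(W[m][:,2],[50,95]).round(4))
E
```

```text
time_s 12.075
tcp_pos [0.5244 0.2103 0.2864]
eef_rot [ 1.799948e+02 -5.800000e-03  1.644986e+02]
contact_force [ 0.0186 -0.3781 -0.1697]
gripper_width 0.07
gripper_force 0.0
joints [ 4.169520e+01  8.250900e+00 -7.996600e+00 -8.000000e-03 -7.375140e+01
 -1.471944e+02]
tcp in tray -40.8 201.0 tip z 0.2088
side 0.032 653 z 0.0371 tray [ 0.3 59.9] [104.5  69.8] 0.4
side 0.032 160 z 0.0373 tray [-37.9 -20.7] [33.3 34.5] 5.0
side 0.032 169 z 0.0372 tray [ 33.1 -16.8] [35.2 33.6] 90.0
top 0.032 717 z 0.0377 tray [-0.8 58.5] [ 66.1 104.5] 89.9
top 0.032 153 z 0.0376 tray [ 32.4 -17.5] [30.9 33.4] 88.1
top 0.032 140 z 0.0375 tray [-40.2 -21.6] [30.5 30.5] 2.4
[563. 186.] [24. 23.] 71.96312713623047 [0.126  0.1299]
[563. 188.] [ 38. 109.] 72.76899719238281 [0.0532 0.0553]
```

View pics/l3.png

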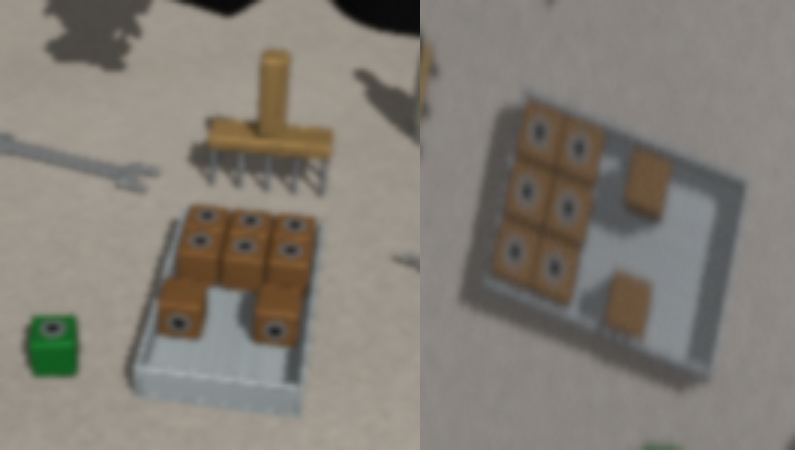

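The rake stands upright at (270,140) in the left panel. Both feet lie flat in the bare part of the tray, at (650,183) and (628,303) in the right panel, and the six-foot layer is intact.

```bash
python3 -c "
from h import *
print(workorder.close_job())"
```

```text
the job is handed in; nothing more can be done
None
```

I raked both feet off the heap and they now lie flat on the bare tray floor, the rake stands upright on the table beside the tray, and the job is handed in after about 12 s of the 48 s allowed.

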